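# Peel the top sample tray off a clinging stack

### The job

The top blue sample tray clings to the stack it is nested in. Take the small blue-capped bottle out of it and stand it upright in the white spill tray next to the brown bottle; then peel the top tray off by lifting one corner of its rim about 2 cm while the opposite corner is still seated, so that the trays below stay put. Finish holding that tray (do not put it down or let go): level, open side up, centred over the dark mat and about 15 cm above it, ready for a colleague to load; leave the other things on the bench alone.

Things in the scene. Friction and masses are not known exactly. Their poses are not given: they have to be found in the camera images.
- top_mid (a point): Centre (half-way up) of the top tray: open, light-blue plastic, 130 mm along x, 180 mm along y, 36 mm high, 0.11 kg, z up out of its mouth. A square rim 10 mm wide and 10 mm high runs round it: its top 18 mm above this point, its centre lines at x = +-60 and y = +-85 mm, straight to 18 mm from each corner. Walls slope in to a floor (90 x 140 mm) 15 mm below this point. Stacked: 68 mm above the bench.
- second_mid (a point): Centre (half-way up) of the second tray, equal to the top one and 14 mm lower, same axes; it must stay seated. Its rim's top lies 14 mm below the top of the upper rim: fingertips reaching more than about 11 mm below the top of the upper rim catch this tray as well. It clings to the stack more than twice as strongly as the top tray clings to it.
- corner_a (a point): Corner of the top tray's rim at its -x, +y (of the 130 x 180 mm rectangle, at the rim's top). Corner c is opposite. Ribs on the outside of the long walls (x = +-52, y = +-44 mm, low down) are gripped by the wall of the tray below: each of the four holds with about 2 to 4 N and is free once lifted 6 mm. Lifting one corner first takes about 8 N, all at once 10 to 15 N.
- corner_b (a point): Corner of the top tray's rim at its -x, -y, at the rim's top. Corner d is opposite.
- corner_c (a point): Corner of the top tray's rim at its +x, -y, at the rim's top. Corner a is opposite.
- corner_d (a point): Corner of the top tray's rim at its +x, +y, at the rim's top. Corner b is opposite.
- stack: The fixed foot of the stack: a steel plate with two spring clips that hold the two lowest trays fast. Origin at bench height under the stack's centre; x across the trays' short side (130 mm, pointing roughly away from the robot), y along their long side (180 mm); the stacked trays have the same axes. Top of the upper rim 86 mm above the bench.
- bottle_mid (a point): Centre (half-way up) of the clear glass bottle with a blue screw cap that stands in the top tray: 92 mm tall, body 46 mm in diameter up to 52 mm above its foot, cap 40 mm in diameter from 68 to 92 mm above its foot, about 0.12 kg; z up. Its foot is 46 mm below this point.
- spill_tray: Fixed white spill tray, 130 mm along its x, 220 mm along its y, walls 22 mm high and 5 mm thick, inner floor 5 mm above the bench. Origin at bench height under its centre. The brown bottle stands at its +y end, the -y end is free (the free place's middle is at y = -55 mm).
- amber_bottle: Brown glass bottle with a black cap, same size as the other bottle, in the +y half of the spill tray; origin at the middle of its foot. Leave it standing.
- mat: Fixed dark rubber mat flat on the bench, 150 mm along its x, 200 mm along its y, 4 mm thick; origin at bench height under its centre. The tray is shown above it; any yaw of the tray will do.
- tip_box: Dark blue box with a yellow lid, 82 x 122 x 66 mm, beyond the work; origin at the middle of its underside. Leave alone.
- tape_roll: Roll of blue tape lying flat, 90 mm in diameter, 19 mm high, beyond the work; origin at the middle of its underside. Leave alone.
Not all that is in view belongs to the job. What is shaped like the part that bears top_mid but red or yellow is not meant. There is more than one size of the part that bears bottle_mid; the job needs the larger.

How it is judged:
On the way, in this order (a step that is already met when the one before it is completed fails the run):
1. the blue-capped bottle stands upright in the spill tray, let go (x of bottle_mid in the frame of spill_tray between -0.06 and 0.06 m and y of bottle_mid in the frame of spill_tray between -0.105 and 0.105 m and z of bottle_mid in the frame of spill_tray between 0.043 and 0.06 m and angle between bottle_mid's own z axis and vertical below 0.12 rad and contact force between bottle and the arm below 0.05 N and contact force between bottle and the fingers below 0.05 N and linear speed of bottle below 0.03 m/s), for 0.2 s.
2. one corner of the top tray is lifted 12 mm or more while the opposite corner is still seated (within 4.5 mm) (((z of corner_a in the frame of second_mid above 0.044 m and z of corner_c in the frame of second_mid below 0.0365 m) or (z of corner_c in the frame of second_mid above 0.044 m and z of corner_a in the frame of second_mid below 0.0365 m) or (z of corner_b in the frame of second_mid above 0.044 m and z of corner_d in the frame of second_mid below 0.0365 m) or (z of corner_d in the frame of second_mid above 0.044 m and z of corner_b in the frame of second_mid below 0.0365 m))), for 0.1 s.
At the end, for the whole second after the job is handed in: Top tray held, touching nothing else, at rest, centre 10-23 cm above the bench and within 5 cm of the mat's centre from above, level within 0.22 rad; second tray seated within 5 mm; blue-capped bottle upright (0.12 rad) in the spill tray, let go, at rest; brown bottle standing (all of step 1 and contact force between top_tray and the fingers above 1 N and contact force between top_tray and mat below 0.05 N and contact force between top_tray and second_tray below 0.05 N and contact force between top_tray and amber_bottle below 0.05 N and contact force between top_tray and bottle below 0.05 N and z of top_mid in the frame of mat between 0.1 and 0.23 m and horizontal distance between top_mid and mat below 0.05 m and angle between top_mid's own z axis and vertical below 0.22 rad and linear speed of top_tray below 0.04 m/s and z of second_mid in the frame of stack between 0.049 and 0.059 m and horizontal distance between second_mid and stack below 0.006 m and angle between amber_bottle's own z axis and vertical below 0.12 rad); the arm keeps its last pose, push and grip.
It fails at once if the second tray is pulled up out of its seat by more than 6 mm (z of second_mid in the frame of stack above 0.06 m).
It fails at once if the blue-capped bottle is tipped over (angle between bottle_mid's own z axis and vertical above 0.7 rad).
It fails at once if the brown bottle is pushed 25 mm or knocked over (distance of amber_bottle from where it was at the start of the episode above 0.025 m or angle between amber_bottle's own z axis and vertical above 0.5 rad).
It fails at once if the tip box or the tape roll is moved more than 25 mm (distance of any of tip_box, tape_roll from where it was at the start of the episode above 0.025 m).
It also fails if it takes over 61 s, if anything falls off the work surface, if the arm or the gripper's body presses on something with over 40 N, if the wrist force passes 120 N, or if a joint passes its speed limit or range.

### The arm

A 7-joint arm with a two-finger parallel gripper is mounted at the origin on the work surface. World frame = base frame: x ahead of the robot, y to its left, z up, the work surface at z = 0. Lengths are in m, angles in rad, forces in N, time in s.
With the tool pointing down it reaches from about 0.4 to 0.85 m from the base axis. Payload 10.4 kg.
Tool frame: the origin (TCP) lies on the centre line of the jaws, within the pads' length; the fingertips stand 14 mm ahead of it and the grasp point (between the pads) lies 5 mm behind it; z points along the fingers, y is the line along which they close (so a half turn about z gives the same grasp; the last joint's range is limited). The gripper opens to 87 mm and grips with 3 to 60 N. Pads are 19 mm wide; open, the fingers measure 117 mm over their backs; the gripper's body (75 mm by 190 mm) begins 51 mm behind the grasp point.
Start: joints at [-1.211, 0.332, -0.065, 1.46, 0.022, 1.35, -0.088], TCP at [0.233, 0.58, 0.237] pointing down, gripper open.
Joint ranges: [-2.6, 2.6], [-0.5, 2.12], [-1.47, 1.34], [0.16, 2.42], [-1.27, 4.41], [0.06, 2.06], [-2.6, 2.6]. Speed limits (rad/s): [2.22, 2.22, 2.79, 2.79, 3.14, 3.14, 3.14].

### API

Orientations are given as a rotation vector (axis times angle).
In Python, from plant import robot, viewer, workorder gives the robot as it stands.
- The arm moves only by the tool step_arm, never from a script. Its argument "rows" is a list that holds one entry, the list of rows, each a list of 6 numbers: the shift along the tool's x, y, z in m, then the turn, a rotation vector about the tool's x, y, z in rad. A call has 1 to 8 rows; each row is the pose to reach, as a shift and turn from the pose commanded when the call began, along the tool's axes at that moment; what a row does not reach only later rows make up. A row lasts 1/8 s, in which the tool goes at most 62.5 mm and 10.7 degrees, less where a joint would pass 70% of its speed; a pose out of reach is approached as far as the arm can. A call with a gripper value outside its range is refused whole. "gripper" is the closure, from 0 (fully open) to 1 (shut), set as the call begins (left out, the last holds). The fingers move at their own pace and stop on an object; the grip force is fixed at half the most. Time passes only in rows, so rows that repeat a pose let the fingers close. It gives the time, the measured TCP pose, the force, the opening and the grip force at its end, in the units of the state.
- robot.observe(): the state, without advancing time (a new reading comes with each control period).
- viewer.read_camera(name): name is "side" or "top"; returns a dict with "pixels" (480x640x3 uint8, blue, green, red), "fx", "fy", "cx", "cy" (pixels), "rvec" (rotation vector, rad) and "tvec" (3), from world to camera coordinates, as OpenCV has them. Camera axes: x right, y down, z forward; pixel columns grow to the right and rows downward; lengths in m; the calibration is good to about 2 mm. A picture is of the moment at which its call begins. There is no depth.
- workorder.finish_job(): hands the job in; it is judged then, once.
The state is a dict: "time_s": time; "joints": joint angles; "qvel": joint speeds; "joint_torque": joint torques, N m; "eef_pos": TCP position; "eef_rot": TCP orientation; "wrist_force": force on the tool from outside, world axes, zero at the start; "torque": the same for the moment, N m; "finger_gap": finger opening in m; "gripper_force": force on a finger pad.
Only numpy, scipy, OpenCV 4.12 (cv2) and the standard library are available. Lean on these libraries where they do the work, as an engineer would, in place of code of your own. Each camera call takes 0.05 s, during which the arm holds its last target. There are 200 camera calls.

## Working session

There is one attempt and no reset: what is moved stays moved. The work goes in short steps, Python scripts to look and compute and a tool call to move; the robot and the scene stay as the last step left them, time stands still between calls to the robot, and variables do not carry over. Pictures are saved under pics/ and viewed, at most 12 in all, crops included, and the job is handed in when it is done.

Besides the shell and the picture viewer there is one more tool, called by a JSON object that holds its "op" and its "data", one argument or row to a line. step_arm: Moves the arm, as the interface text tells. Its arguments: {"type":"object","properties":{"rows":{"type":"array","items":{"type":"array","items":{"type":"array","items":{"type":"number"}}}},"gripper":{"type":"number"}},"required":["rows"]}

```bash
mkdir -p pics; ls; python3 - <<'E'
from plant import robot, viewer
import cv2, numpy as np, pickle
for n in ("top","side"):
    c=viewer.read_camera(n); pickle.dump(c,open(f"pics/{n}0.pkl","wb"))
    cv2.imwrite(f"pics/{n}0.png",c["pixels"]); R=cv2.Rodrigues(np.array(c["rvec"],float))[0]
    print(n,c["fx"],c["cx"],c["cy"],(-R.T@np.array(c["tvec"]).ravel()).round(3),R.round(3).tolist())
s=robot.observe();print({k:np.round(v,3) for k,v in s.items()})
E
```

```text
pics
top 555.8183241287586 305.2746954863877 241.39874528123863 [0.348 0.088 1.351] [[-0.017, -1.0, 0.002], [-0.989, 0.017, -0.145], [0.145, -0.005, -0.989]]
side 530.4191824700077 319.1349042324581 242.37016987426907 [ 0.13  -0.744  0.823] [[0.894, -0.448, 0.008], [-0.275, -0.561, -0.781], [0.354, 0.696, -0.625]]
{'time_s': np.float64(0.1), 'joints': array([-1.211,  0.333, -0.065,  1.461,  0.022,  1.35 , -0.088]), 'qvel': array([ 0.001, -0.001,  0.   , -0.002,  0.   ,  0.001,  0.002]), 'joint_torque': array([ 2.0000e-03, -6.2454e+01,  2.5000e-02, -3.9072e+01, -6.1000e-02,
        3.7000e-02,  0.0000e+00]), 'eef_pos': array([0.233, 0.579, 0.236]), 'eef_rot': array([-5.980e-01, -3.084e+00,  2.000e-03]), 'wrist_force': array([-0.489,  0.155, -0.247]), 'torque': array([ 0.011, -0.031, -0.018]), 'gripper_force': np.float64(0.0), 'finger_gap': np.float64(0.087)}
```

View pics/top0.png

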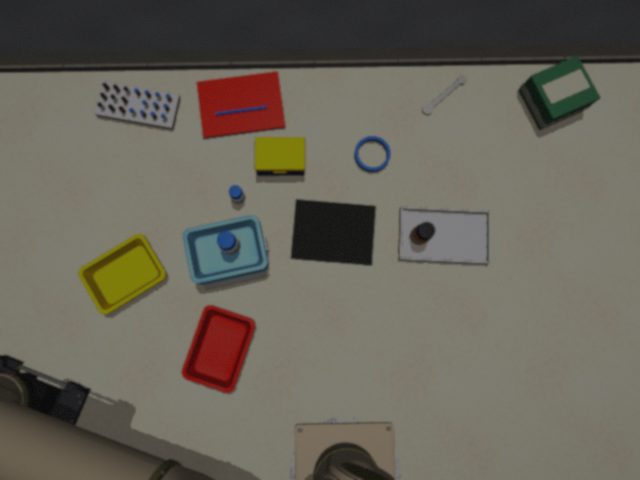

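View pics/side0.png

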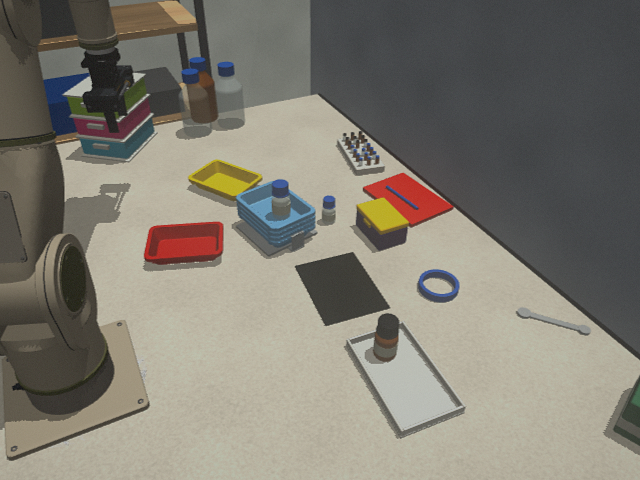

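The top view shows the blue tray stack at about (226,250), with yellow (123,274) and red (219,348) trays as distractors. The larger blue cap is at (228,241) inside the stack, and the small blue-capped bottle is at (236,193) on the bench. The mat is at (334,232) and the spill tray at (444,237), with the brown bottle at (425,231). I choose the bottle in the light-blue tray, and next I measure and check it in a close crop.

```bash
cat > h.py <<'E'
import cv2, numpy as np, pickle
def ray(c,uv):
    R=cv2.Rodrigues(np.array(c["rvec"],float))[0]; t=np.array(c["tvec"],float).ravel()
    K=np.array([[c["fx"],0,c["cx"]],[0,c["fy"],c["cy"]],[0,0,1]])
    uv=np.atleast_2d(np.array(uv,float)); d=(np.linalg.inv(K)@np.c_[uv,np.ones(len(uv))].T).T@R
    return -R.T@t,d
def onplane(c,uv,z):
    o,d=ray(c,uv); return (o+d*((z-o[2])/d[:,2])[:,None])[:,:2]
def tri(c1,u1,c2,u2):
    o1,d1=ray(c1,u1);o2,d2=ray(c2,u2);d1=d1[0];d2=d2[0]
    s=np.linalg.lstsq(np.c_[d1,-d2],o2-o1,rcond=None)[0]
    p,q=o1+s[0]*d1,o2+s[1]*d2; return (p+q)/2,np.linalg.norm(p-q)
def blobs(c,lo,hi,box,amin=20):
    m=cv2.inRange(cv2.cvtColor(c["pixels"],cv2.COLOR_BGR2HSV),lo,hi); k=np.zeros_like(m); x0,y0,x1,y1=box
    k[y0:y1,x0:x1]=m[y0:y1,x0:x1]
    cs=cv2.findContours(k,cv2.RETR_EXTERNAL,cv2.CHAIN_APPROX_NONE)[0]
    return sorted([q for q in cs if cv2.contourArea(q)>amin],key=cv2.contourArea,reverse=True)
def rect(c,q,z):
    w=onplane(c,cv2.convexHull(q)[:,0].astype(float),z).astype(np.float32)
    (p,s,a)=cv2.minAreaRect(w*1000); return np.round(p,1),np.round(s,1),round(a,1)
E
python3 - <<'E'
from h import *
T=pickle.load(open("pics/top0.pkl","rb"));S=pickle.load(open("pics/side0.pkl","rb"))
hsv=cv2.cvtColor(T["pixels"],cv2.COLOR_BGR2HSV)
for n,(u,v) in dict(rim=(186,255),rim2=(212,222),floor=(205,255),cap=(228,240),mat=(334,232),spill=(460,240),bench=(350,330),amber=(426,231)).items(): print(n,hsv[v,u])
hs=cv2.cvtColor(S["pixels"],cv2.COLOR_BGR2HSV)
for n,(u,v) in dict(cap=(280,187),spill=(420,390),traywall=(256,226),amb=(388,322)).items(): print(n,hs[v,u])
a=cv2.resize(T["pixels"][180:300,165:285],(480,480),interpolation=cv2.INTER_CUBIC)
b=cv2.resize(S["pixels"][165:255,225:345],(640-320,240),interpolation=cv2.INTER_CUBIC)
o=np.zeros((480,800,3),np.uint8);o[:,:480]=a;o[:240,480:]=b
cv2.imwrite("pics/crop.png",o)
E
```

```text
rim [ 94  49 115]
rim2 [ 41  17 118]
floor [ 92  72 128]
cap [108 179 127]
mat [105  23  22]
spill [140   6 127]
bench [ 22  36 127]
amber [150  15  35]
cap [111 145 151]
spill [ 30  11 186]
traywall [102  62  91]
amb [23 16 64]
```

View pics/crop.png

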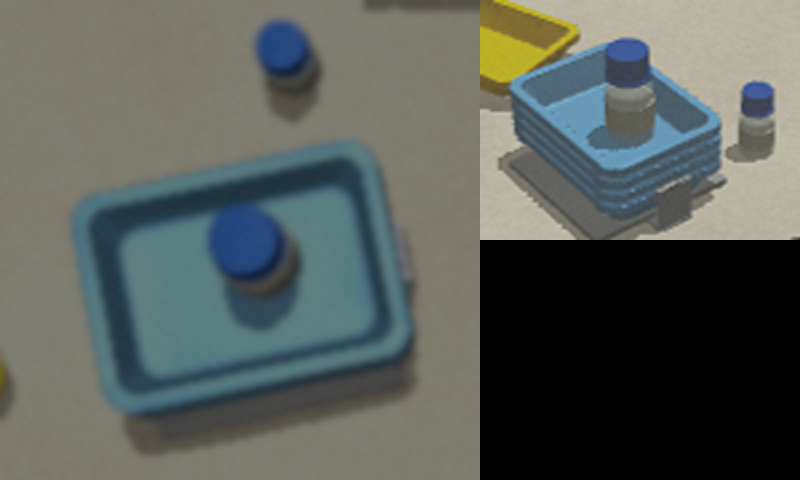

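The crop confirms the choice: the larger blue-capped bottle stands inside the light-blue top tray, with its cap at about (227,240). The smaller bottle stands outside on the bench at (236,192). The rim outline runs through crop points (75,205), (365,145), (410,350) and (125,410).

```bash
python3 - <<'E'
from h import *
T=pickle.load(open("pics/top0.pkl","rb"));S=pickle.load(open("pics/side0.pkl","rb"))
b=blobs(T,(80,40,40),(125,255,255),(170,205,280,300))
for q in b[:1]: print("rim",rect(T,q,.086),cv2.boundingRect(q))
for nm,c,box in(("T",T,(205,225,250,262)),("S",S,(262,170,298,205))):
    for q in blobs(c,(104,110,40),(125,255,255),box)[:2]:
        print("cap",nm,cv2.boundingRect(q),cv2.minEnclosingCircle(q),[onplane(c,cv2.minEnclosingCircle(q)[0],z).round(3).tolist() for z in (.133,.145)])
for q in blobs(T,(0,0,0),(180,255,60),(285,190,385,275))[:1]: print("mat",rect(T,q,.004))
for lo in (0,):
  for q in blobs(T,(120,0,90),(180,22,255),(390,200,500,272),200)[:2]: print("spill",rect(T,q,.011),cv2.boundingRect(q))
for q in blobs(T,(0,0,0),(180,255,60),(405,215,440,250))[:2]: print("amber cap",cv2.boundingRect(q),onplane(T,cv2.minEnclosingCircle(q)[0],.095).round(3))
E
```

```text
rim (array([517.8, 265.6]), array([135.1, 181.1]), 11.8) (183, 215, 85, 69)
cap T (217, 229, 19, 21) ((226.0, 239.0), 10.440406799316406) [[[0.535, 0.257]], [[0.533, 0.256]]]
cap S (272, 180, 16, 8) ((279.5, 183.5), 7.648629188537598) [[[0.538, 0.27]], [[0.531, 0.253]]]
mat (array([568. ,  12.3]), array([195.6, 146.4]), 84.2)
spill (array([ 551.3, -256.4]), array([207.7, 116.2]), 86.0) (401, 211, 86, 51)
amber cap (411, 223, 24, 21) [[ 0.548 -0.186]]
```

```bash
cat >> h.py <<'E'
from scipy.spatial.transform import Rotation as Ro
def goal(s,p,yaw,tilt=np.zeros(3)):
    """tool-axis shift and turn from state s to world pos p, tool y at yaw (deg), tool down, then world rotvec tilt"""
    c,n=np.cos(np.radians(yaw)),np.sin(np.radians(yaw))
    G=Ro.from_rotvec(tilt)*Ro.from_matrix(np.array([[-n,c,0],[c,n,0],[0,0,-1]]).T.T if False else np.c_[[n,-c,0],[c,n,0],[0,0,-1]]) 
    R=Ro.from_rotvec(s["eef_rot"]); best=None
    for H in (G,G*Ro.from_rotvec([0,0,np.pi])):
        t=(R.inv()*H).as_rotvec()
        if best is None or np.linalg.norm(t)<np.linalg.norm(best): best=t
    return R.inv().apply(np.array(p)-s["eef_pos"]).round(4),best.round(4)
E
python3 - <<'E'
from h import *
from plant import robot
T=pickle.load(open("pics/top0.pkl","rb"));S=pickle.load(open("pics/side0.pkl","rb"))
for nm,c,box in(("T",T,(170,205,280,300)),("S",S,(225,185,325,250))):
    q=blobs(c,(85,40,40),(125,255,255),box)[0]
    h=cv2.convexHull(q)[:,0].astype(float); w=onplane(c,q[:,0].astype(float),.086)
    for yaw in (11.,12.,13.):
        a=np.radians(yaw); l=(w-[.519,.266])@np.array([[np.cos(a),-np.sin(a)],[np.sin(a),np.cos(a)]])
        e=[np.median(np.sort(l[(abs(l[:,1])<.06)&(l[:,0]>.05)][:,0])), np.median(l[(abs(l[:,0])<.04)&(l[:,1]>.07)][:,1]), np.median(l[(abs(l[:,1])<.06)&(l[:,0]<-.05)][:,0]),np.median(l[(abs(l[:,0])<.04)&(l[:,1]<-.07)][:,1])]
        f=np.polyfit(*l[(abs(l[:,1])<.06)&(l[:,0]>.05)].T[::-1],1)[0]; g=np.polyfit(*l[(abs(l[:,0])<.04)&(l[:,1]>.07)].T,1)[0]
        print(nm,yaw,"+x,+y,-x,-y",np.round(e,4),"slopes deg",np.degrees([-f,g]).round(1))
# cap top ellipse across views
q=[blobs(T,(104,110,40),(125,255,255),(205,225,250,262))[0],blobs(S,(104,70,20),(125,255,255),(262,170,298,203))[0]]
print([cv2.boundingRect(k) for k in q])
u=[[k[:,0,0].min()/2+k[:,0,0].max()/2,k[:,0,1].min()/2+k[:,0,1].max()/2] for k in q]
print(u,tri(T,u[0],S,u[1]))
s=robot.observe(); print(goal(s,[.534,.257,.237],12))
E
```

```text
T 11.0 +x,+y,-x,-y [ 0.0651  0.0891 -0.0671 -0.089 ] slopes deg [0.9 0.9]
T 12.0 +x,+y,-x,-y [ 0.0651  0.089  -0.0671 -0.089 ] slopes deg [-0.  -0.1]
T 13.0 +x,+y,-x,-y [ 0.065   0.0892 -0.0671 -0.089 ] slopes deg [-1. -1.]
S 11.0 +x,+y,-x,-y [ 0.0636  0.0844 -0.0943 -0.13  ] slopes deg [ 1.1 -7.8]
S 12.0 +x,+y,-x,-y [ 0.0636  0.0847 -0.095  -0.1306] slopes deg [ 0.1 -7. ]
S 13.0 +x,+y,-x,-y [ 0.0633  0.0847 -0.0951 -0.1307] slopes deg [-0.3 -7.6]
[(217, 229, 19, 21), (271, 179, 17, 11)]
[[np.float64(226.0), np.float64(239.0)], [np.float64(279.0), np.float64(184.0)]] (array([0.53237204, 0.25649289, 0.14134878]), np.float64(0.002681516578855772))Traceback (most recent call last):
  File "<stdin>", line 17, in <module>
  File "h.py", line 25, in goal
    G=Ro.from_rotvec(tilt)*Ro.from_matrix(np.array([[-n,c,0],[c,n,0],[0,0,-1]]).T.T if False else np.c_[[n,-c,0],[c,n,0],[0,0,-1]])
                           ~~~~~~~~~~~~~~^^^^^^^^^^^^^^^^^^^^^^^^^^^^^^^^^^^^^^^^^^^^^^^^^^^^^^^^^^^^^^^^^^^^^^^^^^^^^^^^^^^^^^^^^^
  File "scipy/spatial/transform/_rotation.pyx", line 1143, in scipy.spatial.transform._rotation.Rotation.from_matrix
ValueError: Non-positive determinant (left-handed or null coordinate frame) in rotation matrix 0: [[ 0.20791169  0.9781476   0.        ]
 [-0.9781476   0.20791169  0.        ]
 [ 0.          0.         -1.        ]].
```

The tray centre is (0.519, 0.266) with yaw 12°, and the rim measures 132 x 178 mm at z = 0.086, which matches the given size. The cap is at (0.533, 0.257), z about 0.141, which fits a cap spanning 0.121–0.145.

```bash
python3 - <<'E'
s=open("h.py").read()
i=s.index("np.array([[-n,c,0]"); j=s.index(") \n",i)
s=s[:i]+"np.c_[[-n,c,0],[c,n,0],[0,0,-1]]"+s[j:]
open("h.py","w").write(s)
E
python3 - <<'E'
from h import *
from plant import robot
s=robot.observe(); print(goal(s,[.533,.257,.225],12))
E
```

```text
(array([-0.3984, -0.1872,  0.0111]), array([-1.200e-03,  7.000e-04,  9.786e-01]))
```

{"op": "step_arm", "data": {
  "rows": [
    [[-0.03,-0.015,0,0,0,0.08],[-0.09,-0.04,0,0,0,0.22],[-0.15,-0.07,0,0,0,0.38],[-0.21,-0.1,0.003,0,0,0.54],[-0.27,-0.13,0.006,0,0,0.7],[-0.33,-0.155,0.009,0,0,0.84],[-0.38,-0.178,0.011,0,0,0.94],[-0.398,-0.187,0.011,0,0,0.979]]
  ],
  "gripper": 0
}}

```text
time_s: 1.1
eef_pos: [0.5347, 0.2541, 0.2252]
eef_rot: [1.984, 2.434, -0.002]
wrist_force: [-0.9, 0.4, 0.9]
finger_gap: 0.0869
gripper_force: 0.0
```

```bash
python3 - <<'E'
from h import *
from plant import robot,viewer
s=robot.observe(); print(s["eef_pos"].round(4),s["time_s"],goal(s,[.533,.257,.126],12))
for n in("top","side"):
    c=viewer.read_camera(n); pickle.dump(c,open(f"pics/{n}1.pkl","wb"))
    if n=="side": cv2.imwrite("pics/side1.png",cv2.resize(c["pixels"][90:270,200:380],(540,540)))
E
```

```text
[0.5347 0.2541 0.2252] 1.1 (array([ 0.0034, -0.0011,  0.0992]), array([-0.0002,  0.0013, -0.0064]))
```

View pics/side1.png

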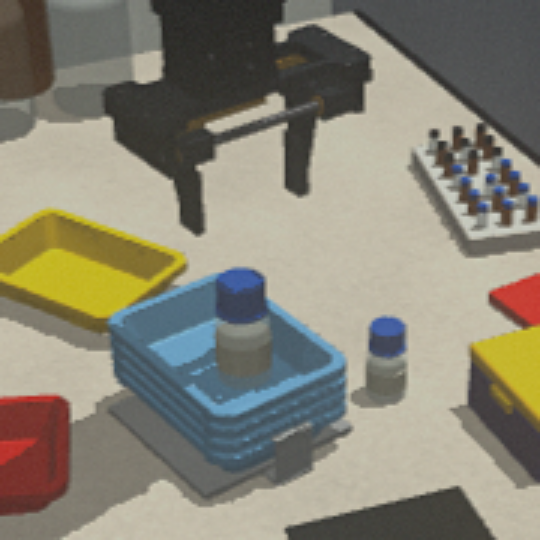

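The side view shows the open jaws, tips at crop (190,225) and (300,190), straddling the bottle's cap at crop (241,295). The arm was still settling, so I descend straight down and close.

{"op": "step_arm", "data": {
  "rows": [
    [[0,0,0.02,0,0,0],[0,0,0.05,0,0,0],[0,0,0.08,0,0,0],[0,0,0.096,0,0,0],[0,0,0.099,0,0,0],[0,0,0.099,0,0,0]]
  ]
}}

```text
time_s: 1.95
eef_pos: [0.5331, 0.2582, 0.1274]
eef_rot: [1.977, 2.441, 0.002]
wrist_force: [-0.5, -0.3, 1.0]
finger_gap: 0.0873
gripper_force: 0.0
```

{"op": "step_arm", "data": {
  "rows": [
    [[0,0,0,0,0,0],[0,0,0,0,0,0],[0,0,0,0,0,0],[0,0,0,0,0,0],[0,0,0,0,0,0],[0,0,0,0,0,0]]
  ],
  "gripper": 0.6
}}

```text
time_s: 2.7
eef_pos: [0.5328, 0.2577, 0.1265]
eef_rot: [-1.978, -2.441, -0.0]
wrist_force: [-0.3, 0.1, 0.2]
finger_gap: 0.039
gripper_force: 30.0
```

{"op": "step_arm", "data": {
  "rows": [
    [[0,0,-0.01,0,0,0],[0,0,-0.03,0,0,0],[0,0,-0.06,0,0,0],[0,0,-0.08,0,0,0],[0,0,-0.09,0,0,0],[0,0,-0.09,0,0,0]]
  ]
}}

```text
time_s: 3.45
eef_pos: [0.5329, 0.2578, 0.217]
eef_rot: [1.977, 2.441, 0.001]
wrist_force: [0.8, 0.2, -0.6]
finger_gap: 0.0391
gripper_force: 30.0
```

```bash
python3 - <<'E'
from h import *
from plant import robot,viewer
s=robot.observe(); print(s["eef_pos"].round(4),s["time_s"],s["wrist_force"],s["finger_gap"],goal(s,[.547,-.311,.217],12))
S=viewer.read_camera("side");T=viewer.read_camera("top")
q=blobs(S,(0,0,150),(180,25,255),(340,310,470,440),400)[0]; print(rect(S,q,.011),cv2.boundingRect(q))
q=blobs(S,(0,0,0),(180,255,75),(372,308,402,340))[0]; print("ambercap",cv2.boundingRect(q))
for k in [S]: cv2.imwrite("pics/side2.png",S["pixels"])
E
```

```text
[0.5329 0.2578 0.217 ] 3.45 [ 0.76857193  0.15858053 -0.61005106] 0.03911264923513239 (array([-5.593e-01, -1.043e-01, -3.000e-04]), array([ 0.0008, -0.0004, -0.0004]))
(array([ 559.5, -253.1]), array([222.8, 131.6]), 86.3) (346, 321, 120, 110)
ambercap (376, 314, 23, 25)
```

View pics/side2.png

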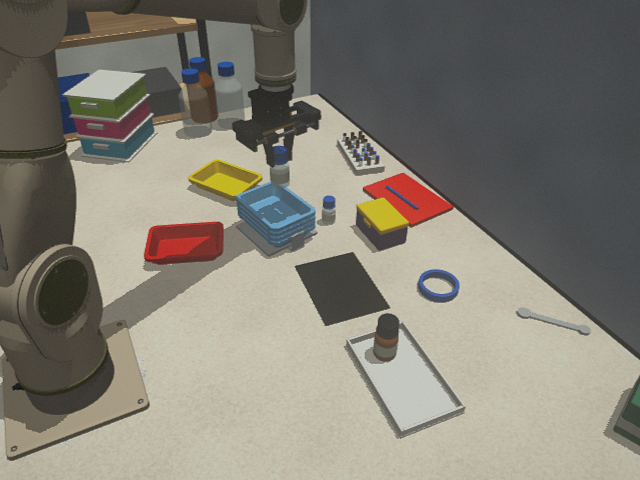

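The bottle is out of the tray, upright in the jaws at (280,165). The spill tray's free end is at about (420,400), clear of the brown bottle at (387,340).

{"op": "step_arm", "data": {
  "rows": [
    [[-0.02,-0.004,0,0,0,0],[-0.06,-0.011,0,0,0,0],[-0.11,-0.02,0,0,0,0],[-0.165,-0.031,0,0,0,0],[-0.22,-0.041,0,0,0,0],[-0.275,-0.051,0,0,0,0],[-0.33,-0.061,0,0,0,0],[-0.38,-0.071,0,0,0,0]]
  ]
}}

```text
time_s: 4.55
eef_pos: [0.5408, -0.1323, 0.2162]
eef_rot: [-1.98, -2.439, 0.001]
wrist_force: [0.4, 0.4, -1.2]
finger_gap: 0.039
gripper_force: 30.0
```

{"op": "step_arm", "data": {
  "rows": [
    [[-0.05,-0.01,0,0,0,0],[-0.1,-0.019,0,0,0,0],[-0.14,-0.026,0,0,0,0],[-0.165,-0.031,0,0,0,0],[-0.179,-0.033,0,0,0,0],[-0.179,-0.033,0,0,0,0],[-0.179,-0.033,0,0,0,0]]
  ]
}}

```text
time_s: 5.42
eef_pos: [0.5472, -0.3095, 0.2163]
eef_rot: [-1.976, -2.442, -0.001]
wrist_force: [-0.3, 0.9, -1.4]
finger_gap: 0.0391
gripper_force: 30.0
```

```bash
python3 - <<'E'
from h import *
from plant import robot,viewer
s=robot.observe(); print(s["eef_pos"].round(4),s["time_s"],s["wrist_force"],s["finger_gap"],goal(s,[.547,-.311,.0785],12))
S=viewer.read_camera("side"); cv2.imwrite("pics/side3.png",S["pixels"][150:,240:])
E
```

```text
[ 0.5472 -0.3095  0.2163] 5.425 [-0.28208341  0.87543348 -1.44660665] 0.03905593028405734 (array([-0.0016, -0.0006,  0.1378]), array([ 0.0001, -0.001 ,  0.0009]))
```

View pics/side3.png

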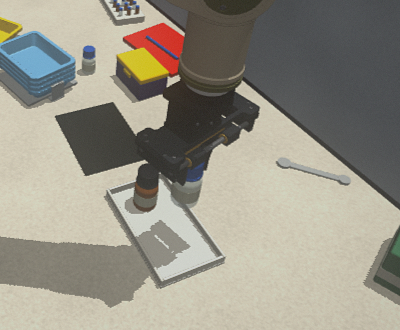

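The side view shows the bottle hanging above the free half, at crop (190,185), behind and clear of the brown bottle at crop (146,188). I lower it now.

{"op": "step_arm", "data": {
  "rows": [
    [[0,0,0.02,0,0,0],[0,0,0.05,0,0,0],[0,0,0.08,0,0,0],[0,0,0.105,0,0,0],[0,0,0.122,0,0,0],[0,0,0.131,0,0,0],[0,0,0.134,0,0,0],[0,0,0.134,0,0,0]]
  ]
}}

```text
time_s: 6.48
eef_pos: [0.5473, -0.3109, 0.083]
eef_rot: [1.977, 2.44, 0.0]
wrist_force: [0.3, -0.2, -0.5]
finger_gap: 0.039
gripper_force: 30.0
```

{"op": "step_arm", "data": {
  "rows": [
    [[0,0,0.001,0,0,0],[0,0,0.002,0,0,0],[0,0,0.003,0,0,0],[0,0,0.004,0,0,0],[0,0,0.004,0,0,0]]
  ]
}}

```text
time_s: 7.1
eef_pos: [0.5472, -0.3109, 0.0791]
eef_rot: [1.977, 2.441, 0.001]
wrist_force: [-2.7, 1.6, 5.1]
finger_gap: 0.039
gripper_force: 30.0
```

Contact is 5 N upward, so the foot is on the floor. I open, then rise.

{"op": "step_arm", "data": {
  "rows": [
    [[0,0,0,0,0,0],[0,0,0,0,0,0],[0,0,0,0,0,0],[0,0,0,0,0,0],[0,0,0,0,0,0]]
  ],
  "gripper": 0
}}

```text
time_s: 7.72
eef_pos: [0.547, -0.3108, 0.0784]
eef_rot: [-1.978, -2.441, -0.0]
wrist_force: [0.3, 0.2, 0.2]
finger_gap: 0.081
gripper_force: 0.0
```

{"op": "step_arm", "data": {
  "rows": [
    [[0,0,-0.01,0,0,0],[0,0,-0.03,0,0,0],[0,0,-0.06,0,0,0],[0,0,-0.09,0,0,0],[0,0,-0.12,0,0,0],[0,0,-0.14,0,0,0],[0,0,-0.14,0,0,0]]
  ]
}}

```text
time_s: 8.6
eef_pos: [0.5478, -0.3115, 0.2214]
eef_rot: [1.975, 2.438, 0.002]
wrist_force: [-0.3, -0.4, -0.4]
finger_gap: 0.087
gripper_force: 0.0
```

```bash
python3 - <<'E'
from h import *
from plant import robot,viewer
s=robot.observe(); print(s["eef_pos"].round(4),s["time_s"],s["wrist_force"],s["finger_gap"])
a=np.radians(12); R=np.array([[np.cos(a),-np.sin(a)],[np.sin(a),np.cos(a)]])
p=np.array([.519,.266])+R@[-.060,-.060]; print(p,goal(s,[*p,.16],12))
S=viewer.read_camera("side"); T=viewer.read_camera("top"); pickle.dump(T,open("pics/top2.pkl","wb"))
cv2.imwrite("pics/side4.png",S["pixels"][150:,240:])
q=blobs(T,(80,40,40),(125,255,255),(170,205,280,300))[0]; print(rect(T,q,.086))
E
```

```text
[ 0.5478 -0.3115  0.2214] 8.6 [-0.33632764 -0.40593632 -0.44385182] 0.08698855294041191
[0.47278585 0.19483644] (array([0.511 , 0.0313, 0.0604]), array([ 0.0037,  0.0022, -0.0007]))
(array([518. , 265.6]), array([134.5, 181.2]), 11.7)
```

View pics/side4.png

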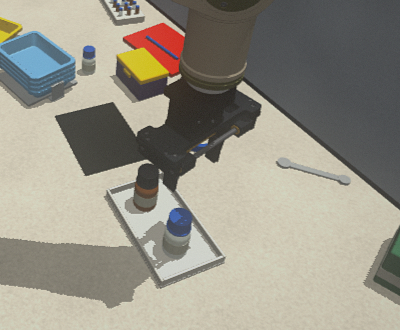

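The bottle stands upright in the spill tray at crop (178,230), clear of the brown bottle at (146,188), and the stack is undisturbed. Next I go above the rim near corner b, at local (-60,-60) mm.

{"op": "step_arm", "data": {
  "rows": [
    [[0.02,0.001,0,0,0,0],[0.06,0.004,0,0,0,0],[0.115,0.007,0,0,0,0],[0.17,0.01,0,0,0,0],[0.225,0.014,0,0,0,0],[0.28,0.017,0.01,0,0,0],[0.335,0.021,0.02,0,0,0],[0.39,0.024,0.03,0,0,0]]
  ],
  "gripper": 0.6
}}

```text
time_s: 9.7
eef_pos: [0.488, 0.0784, 0.1878]
eef_rot: [-1.976, -2.442, 0.0]
wrist_force: [0.9, 0.2, 0.4]
finger_gap: 0.0353
gripper_force: 0.0
```

{"op": "step_arm", "data": {
  "rows": [
    [[0.05,0.003,0.012,0,0,0],[0.09,0.006,0.022,0,0,0],[0.11,0.007,0.03,0,0,0],[0.12,0.007,0.03,0,0,0],[0.12,0.007,0.03,0,0,0],[0.12,0.007,0.03,0,0,0]]
  ]
}}

```text
time_s: 10.45
eef_pos: [0.4721, 0.1932, 0.1589]
eef_rot: [1.98, 2.439, 0.001]
wrist_force: [-0.0, -0.7, 0.9]
finger_gap: 0.0349
gripper_force: 0.0
```

```bash
python3 - <<'E'
from h import *
from plant import robot,viewer
s=robot.observe(); print(s["eef_pos"].round(4),s["time_s"],s["finger_gap"],goal(s,[.4728,.1948,.091],12))
S=viewer.read_camera("side"); cv2.imwrite("pics/side5.png",cv2.resize(S["pixels"][120:270,180:380],(800,600)))
E
```

```text
[0.4721 0.1932 0.1589] 10.45 0.03490779053671152 (array([0.0014, 0.0009, 0.0679]), array([ 0.0007,  0.0001, -0.0025]))
```

View pics/side5.png

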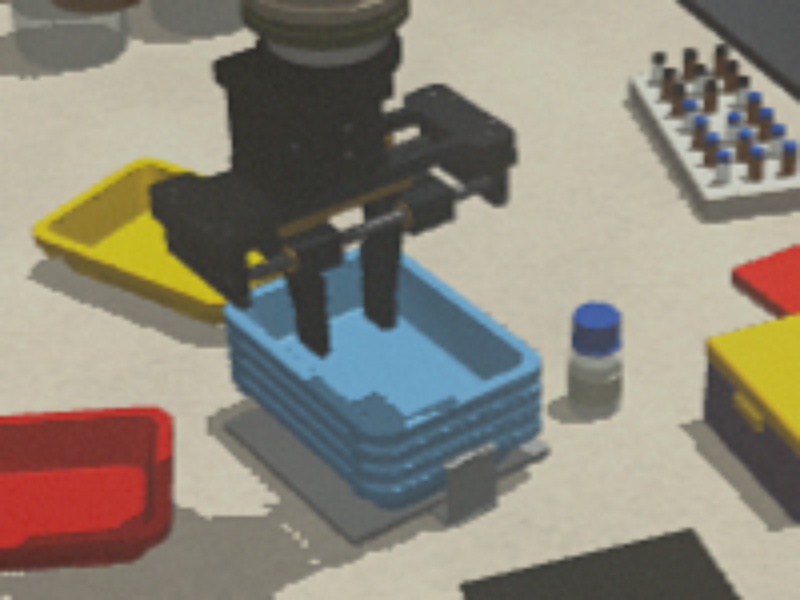

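The jaws hang 60 mm above the corner-b end of the near long rim, with tips at crop (315,350) and (382,325). That agrees with the planned point, so I descend in two stages and watch the height.

{"op": "step_arm", "data": {
  "rows": [
    [[0,0,0.02,0,0,0],[0,0,0.04,0,0,0],[0,0,0.052,0,0,0],[0,0,0.058,0,0,0],[0,0,0.06,0,0,0],[0,0,0.06,0,0,0]]
  ]
}}

```text
time_s: 11.25
eef_pos: [0.4718, 0.1947, 0.0989]
eef_rot: [1.978, 2.441, 0.001]
wrist_force: [0.4, -0.0, -0.0]
finger_gap: 0.0343
gripper_force: 0.0
```

```bash
python3 - <<'E'
from h import *
from plant import robot
s=robot.observe(); print(s["eef_pos"].round(4),s["time_s"],s["wrist_force"].round(1),goal(s,[.4728,.1948,.0905],12))
E
```

```text
[0.4718 0.1947 0.0989] 11.25 [ 0.4 -0.  -0. ] (array([-0.0001,  0.001 ,  0.0084]), array([ 0.0005, -0.0002, -0.0005]))
```

{"op": "step_arm", "data": {
  "rows": [
    [[0,0.001,0.003,0,0,0],[0,0.001,0.006,0,0,0],[0,0.001,0.0084,0,0,0],[0,0.001,0.0084,0,0,0],[0,0.001,0.0084,0,0,0]]
  ]
}}

```text
time_s: 11.88
eef_pos: [0.4725, 0.1948, 0.0902]
eef_rot: [-1.978, -2.441, -0.0]
wrist_force: [0.1, 1.0, 0.2]
finger_gap: 0.0346
gripper_force: 0.0
```

{"op": "step_arm", "data": {
  "rows": [
    [[0,0,0,0,0,0],[0,0,0,0,0,0],[0,0,0,0,0,0],[0,0,0,0,0,0],[0,0,0,0,0,0],[0,0,0,0,0,0]]
  ],
  "gripper": 1
}}

```text
time_s: 12.62
eef_pos: [0.4737, 0.1951, 0.0904]
eef_rot: [1.977, 2.44, 0.004]
wrist_force: [5.5, 0.6, -3.1]
finger_gap: 0.01
gripper_force: 30.0
```

The gap is 10 mm, so the rim is in the jaws. Next I work out the peel rows: a rotation about the seated corner d, plus about 1.5 mm in tool y to relax the side force.

```bash
cat >> h.py <<'E'
D=lambda v: np.array([v[1],v[0],-v[2]])   # tray axes -> tool axes (tool x=tray y, y=tray x, z down)
E
python3 - <<'E'
from h import *
w=np.array([-.811,.585,0]); r=np.array([-.125,-.150,.005])
for th in (.02,.04,.06,.08,.1):
    print(th,(D(Ro.from_rotvec(w*th).apply(r)-r)).round(4), (D(w)*-1*-1*th).round(4))
# check handedness of the tool turn
M=np.array([[0,1,0],[1,0,0],[0,0,-1.]]); print(np.linalg.det(M))
E
```

```text
0.02 [ 0.0001  0.0001 -0.0039] [ 0.0117 -0.0162 -0.    ]
0.04 [ 0.0003  0.0002 -0.0078] [ 0.0234 -0.0324 -0.    ]
0.06 [ 0.0005  0.0004 -0.0117] [ 0.0351 -0.0487 -0.    ]
0.08 [ 0.0008  0.0006 -0.0155] [ 0.0468 -0.0649 -0.    ]
0.1 [ 0.0012  0.0009 -0.0194] [ 0.0585 -0.0811 -0.    ]
1.0
```

{"op": "step_arm", "data": {
  "rows": [
    [[0,0.001,-0.002,0.006,-0.008,0],[0,0.0015,-0.004,0.012,-0.016,0],[0,0.0015,-0.006,0.018,-0.024,0],[0,0.0015,-0.008,0.023,-0.032,0],[0,0.0015,-0.01,0.029,-0.041,0],[0,0.002,-0.012,0.035,-0.049,0],[0,0.002,-0.012,0.035,-0.049,0]]
  ]
}}

```text
time_s: 13.5
eef_pos: [0.4746, 0.1962, 0.1021]
eef_rot: [1.966, 2.429, -0.089]
wrist_force: [1.5, 5.0, -4.5]
finger_gap: 0.0096
gripper_force: 30.0
```

{"op": "step_arm", "data": {
  "rows": [
    [[0,0,-0.0015,0.006,-0.008,0],[0,0,-0.003,0.009,-0.012,0],[0,0,-0.0045,0.012,-0.016,0],[0,0,-0.006,0.018,-0.024,0],[0,0,-0.006,0.018,-0.024,0],[0,0,-0.006,0.018,-0.024,0]]
  ]
}}

```text
time_s: 14.25
eef_pos: [0.4745, 0.195, 0.108]
eef_rot: [1.962, 2.42, -0.137]
wrist_force: [-0.7, -0.2, -0.8]
finger_gap: 0.0096
gripper_force: 30.0
```

```bash
python3 - <<'E'
from h import *
from plant import robot,viewer
s=robot.observe(); print(s["eef_pos"].round(4),s["time_s"],s["wrist_force"].round(1),s["torque"].round(2),s["finger_gap"])
S=viewer.read_camera("side"); cv2.imwrite("pics/side6.png",cv2.resize(S["pixels"][120:270,180:380],(800,600)))
E
```

```text
[0.4745 0.195  0.108 ] 14.25 [-0.7 -0.2 -0.8] [-0.02  0.01  0.04] 0.009589976863124797
```

View pics/side6.png

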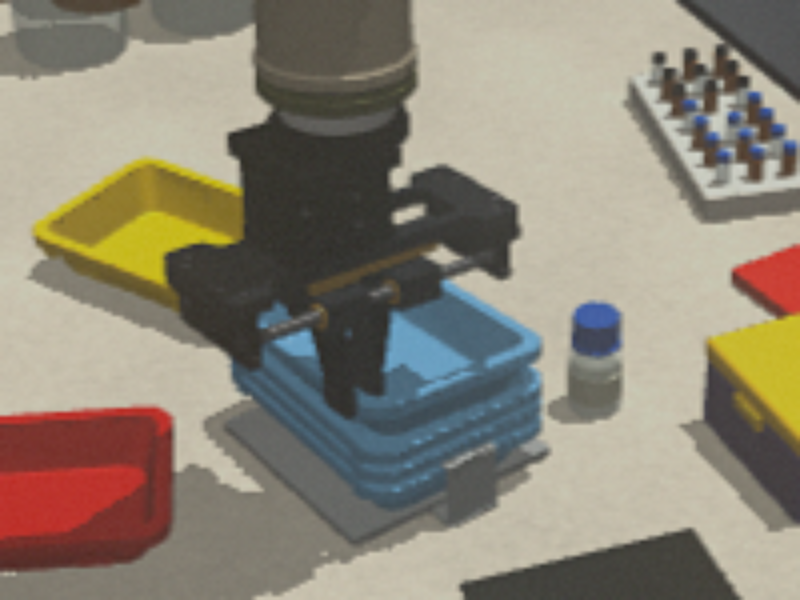

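The tray's corner-b end (crop (375,400)) is clearly up, and a gap shows above the second tray along the near short side (crop (450,400)). The lower trays are in place. I check that corner d is still seated from the outline of the far long rim (x = +65), before against now.

```bash
cat > rim.py <<'E'
from h import *
from plant import robot,viewer
S0=pickle.load(open("pics/side0.pkl","rb")); S1=viewer.read_camera("side")
a=np.radians(12); X=np.array([np.cos(a),np.sin(a),0]); Y=np.array([-np.sin(a),np.cos(a),0]); C=np.array([.519,.266,0])
for nm,c in(("before",S0),("now",S1)):
    m=cv2.inRange(cv2.cvtColor(c["pixels"],cv2.COLOR_BGR2HSV),(85,40,40),(125,255,255))
    cols=np.arange(291,311); v=[150+np.argmax(m[150:250,u]>0) for u in cols]
    o,d=ray(c,np.c_[cols,v]); t=(.065-(o-C)@X)/(d@X); P=o+d*t[:,None]
    y=(P-C)@Y; z=P[:,2]; f=np.polyfit(y,z,1); k=abs(z-np.polyval(f,y))<.003; f=np.polyfit(y[k],z[k],1)
    print(nm,"y",(y.min().round(3),y.max().round(3)),"slope",f[0].round(3),"z at c,mid,d",np.polyval(f,[-.09,0,.09]).round(4),k.sum())
E
python3 rim.py
```

```text
before y (np.float64(-0.061), np.float64(0.018)) slope 0.009 z at c,mid,d [0.0835 0.0843 0.0851] 20
now y (np.float64(-0.061), np.float64(0.018)) slope -0.093 z at c,mid,d [0.0979 0.0896 0.0812] 20
```

Corner c is up about 14 mm and corner d has not risen, so the peel condition is met. I lift slowly now.

{"op": "step_arm", "data": {
  "rows": [
    [[0,0,-0.002,0,0,0],[0,0,-0.004,0,0,0],[0,0,-0.006,0,0,0],[0,0,-0.009,0,0,0],[0,0,-0.013,0,0,0],[0,0,-0.018,0,0,0],[0,0,-0.024,0,0,0],[0,0,-0.03,0,0,0]]
  ]
}}

```text
time_s: 15.35
eef_pos: [0.4758, 0.1981, 0.1385]
eef_rot: [1.961, 2.421, -0.135]
wrist_force: [-0.3, 0.3, -1.2]
finger_gap: 0.0094
gripper_force: 30.0
```

{"op": "step_arm", "data": {
  "rows": [
    [[0,0,-0.01,-0.01,0.013,0],[0,0,-0.022,-0.02,0.027,0],[0,0,-0.036,-0.032,0.043,0],[0,0,-0.05,-0.044,0.06,0],[0,0,-0.06,-0.053,0.073,0],[0,0,-0.064,-0.053,0.073,0],[0,0,-0.065,-0.053,0.073,0],[0,0,-0.065,-0.053,0.073,0]]
  ]
}}

```text
time_s: 16.35
eef_pos: [0.4779, 0.2034, 0.2023]
eef_rot: [-1.977, -2.441, 0.001]
wrist_force: [0.2, -0.2, -1.3]
finger_gap: 0.0098
gripper_force: 30.0
```

```bash
python3 - <<'E'
from h import *
from plant import robot,viewer
s=robot.observe(); print(s["eef_pos"].round(4),s["time_s"],s["wrist_force"].round(1),s["torque"].round(2),s["finger_gap"])
a=np.radians(12); R=np.array([[np.cos(a),-np.sin(a)],[np.sin(a),np.cos(a)]])
p=np.array([.568,.012])+R@[-.060,-.060]; print(goal(s,[*p,.178],12))
S=viewer.read_camera("side"); cv2.imwrite("pics/side7.png",cv2.resize(S["pixels"][90:270,160:400],(800,600)))
E
```

```text
[0.4779 0.2034 0.2023] 16.35 [ 0.2 -0.2 -1.3] [-0.18  0.1  -0.04] 0.009795340336520079
(array([-0.2659, -0.0116,  0.0244]), array([-0.0008,  0.0004, -0.0002]))
```

View pics/side7.png

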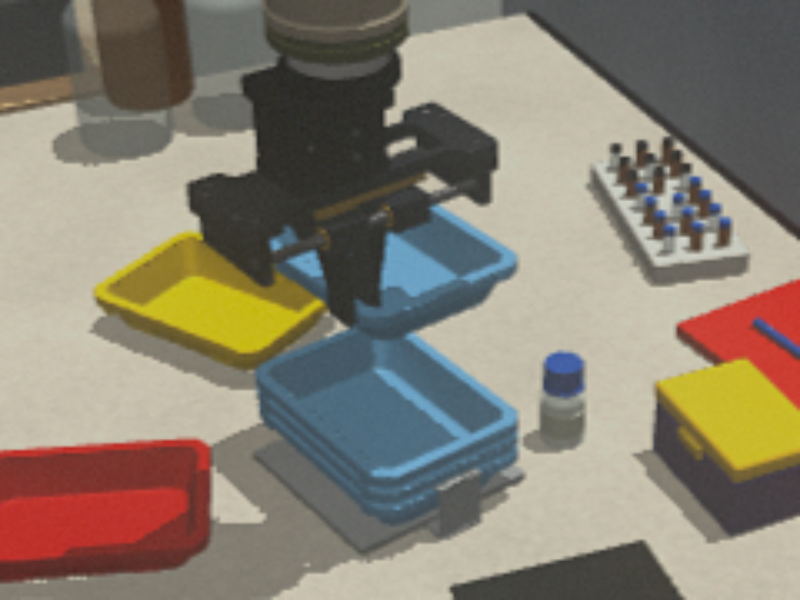

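The tray is free and nearly level in the jaws (crop (400,270)), and the second tray is seated at crop (390,420). I carry it to the mat gently.

{"op": "step_arm", "data": {
  "rows": [
    [[-0.008,0,0,0,0,0],[-0.025,-0.001,0.001,0,0,0],[-0.05,-0.002,0.003,0,0,0],[-0.08,-0.003,0.006,0,0,0],[-0.11,-0.005,0.01,0,0,0],[-0.14,-0.006,0.014,0,0,0],[-0.17,-0.007,0.018,0,0,0],[-0.2,-0.009,0.021,0,0,0]]
  ]
}}

```text
time_s: 17.4
eef_pos: [0.5106, 0.0034, 0.1816]
eef_rot: [1.979, 2.44, -0.0]
wrist_force: [0.1, 0.1, -2.3]
finger_gap: 0.0098
gripper_force: 30.0
```

{"op": "step_arm", "data": {
  "rows": [
    [[-0.025,-0.001,0.001,0,0,0],[-0.042,-0.002,0.002,0,0,0],[-0.056,-0.003,0.003,0,0,0],[-0.064,-0.003,0.003,0,0,0],[-0.066,-0.003,0.003,0,0,0],[-0.066,-0.003,0.003,0,0,0],[-0.066,-0.003,0.003,0,0,0],[-0.066,-0.003,0.003,0,0,0]]
  ]
}}

```text
time_s: 18.4
eef_pos: [0.5216, -0.0589, 0.1787]
eef_rot: [-1.977, -2.442, -0.0]
wrist_force: [-0.5, 0.4, -1.2]
finger_gap: 0.0097
gripper_force: 30.0
```

```bash
python3 - <<'E'
from h import *
from plant import robot,viewer
s=robot.observe(); print(s["eef_pos"].round(4),s["time_s"],s["wrist_force"].round(1),s["torque"].round(2),s["finger_gap"])
S=viewer.read_camera("side");T=viewer.read_camera("top")
pickle.dump((S,T),open("pics/end.pkl","wb"))
o=np.zeros((600,800,3),np.uint8);o[:,:400]=cv2.resize(S["pixels"][130:430,220:420],(400,600));o[:400,400:]=cv2.resize(T["pixels"][150:310,270:430],(400,400))
cv2.imwrite("pics/end.png",o)
E
```

```text
[ 0.5216 -0.0589  0.1787] 18.4 [-0.5  0.4 -1.2] [-0.17  0.08 -0.02] 0.009690907651819314
```

View pics/end.png

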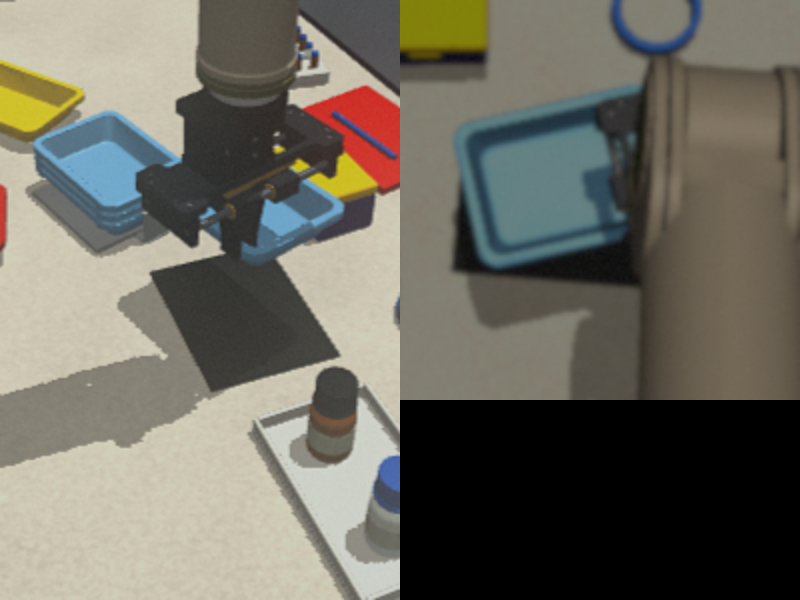

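The side view shows the tray held level-looking over the mat, with both bottles standing in the spill tray. The top view shows it covering the mat. I check tilt and centre numerically.

```bash
python3 - <<'E'
from h import *
from plant import robot
S,T=pickle.load(open("pics/end.pkl","rb")); s=robot.observe()
a=np.radians(12); X=np.array([np.cos(a),np.sin(a),0]); Y=np.array([-np.sin(a),np.cos(a),0]); C=s["eef_pos"]*[1,1,0]+.06*X+.06*Y
m=cv2.inRange(cv2.cvtColor(S["pixels"],cv2.COLOR_BGR2HSV),(85,40,40),(125,255,255))
cols=np.arange(370,388); v=[200+np.argmax(m[200:270,u]>0) for u in cols]
o,d=ray(S,np.c_[cols,v]); t=(.065-(o-C)@X)/(d@X); P=o+d*t[:,None]; y=(P-C)@Y; z=P[:,2]
f=np.polyfit(y,z,1); print("y",y.round(3),"z",z.round(3),"slope",f[0].round(3),"z c,mid,d",np.polyval(f,[-.09,0,.09]).round(3))
q=blobs(T,(85,40,40),(125,255,255),(285,170,345,262))[0]; w=onplane(T,q[:,0].astype(float),s["eef_pos"][2]-.005)
l=np.c_[(w-C[:2])@X[:2],(w-C[:2])@Y[:2]]
e=l[(abs(l[:,0])<.04)&(l[:,1]>.07)]; g=l[(l[:,1]>.02)&(l[:,1]<.065)]
print("+y edge",np.median(e[:,1]).round(4),"+x,-x edges",np.median(g[g[:,0]>.04][:,0]).round(4),np.median(g[g[:,0]<-.04][:,0]).round(4),"centre-mat",(C[:2]-[.568,.012]).round(4))
S2=pickle.load(open("pics/side0.pkl","rb"))
E
```

```text
y [-0.015 -0.018 -0.02  -0.024 -0.026 -0.03  -0.033 -0.036 -0.039 -0.042
 -0.044 -0.048 -0.051 -0.053 -0.056 -0.059 -0.062 -0.065] z [0.164 0.165 0.169 0.169 0.17  0.17  0.169 0.17  0.17  0.169 0.171 0.17
 0.169 0.171 0.17  0.171 0.171 0.17 ] slope -0.079 z c,mid,d [0.173 0.166 0.159]
+y edge 0.0926 +x,-x edges 0.0625 -0.0668 centre-mat [-0.0002  0.0001]
```

The tray is level within about 0.05 rad and its centre is within a few mm of the mat's centre. Its rim is at about 0.17 m and it is at rest, so I hand the job in.

```bash
python3 -c "
from plant import workorder
print(workorder.finish_job())"
```

```text
the job is handed in; nothing more can be done
None
```

The job is handed in after about 18 s of robot time: the blue-capped bottle stands in the spill tray, and the top tray was peeled corner-first and is held level about 15 cm over the mat; the hand-in returned no verdict.

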